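# Weigh the stepped bush on the bench scale

## Task

Weigh the stepped steel bush: stand it upright on its wide foot in the middle of the bench scale's small round pan, so that no part of the foot overhangs the pan's edge, and let go of it. Set it down rather than dropping it, and leave the plain brass bush and the brass weight where they stand.

Things in the scene. Friction and masses are not known exactly. Their poses are not given: they have to be found in the camera images.
- bush_mid (a point): the centre, half-way up, of the stepped bush of bare grey turned steel that is to be weighed. It is 32 mm tall with an upright through hole: the foot is a round flange 40 mm across and 15 mm high, above it a narrower round neck 28 mm across and 17 mm high. It stands on its foot on the bench, so its neck runs from 1 mm below this point to 16 mm above it, and its underside is 16 mm below. z is its axis, up. About 0.12 kg. It is easily gripped by the neck from above.
- pan_top (a point): the centre of the upper face of the scale's round steel pan, 70 mm across, flat, level and rigid, 52 mm above the bench. The scale is fixed to the bench: a low grey housing 170 x 120 mm, its top 34 mm above the bench, with a dark readout panel at the end nearer the robot and the pan, on a short stem, at the far half. x points along the housing away from the readout, z up. Nothing on the scale is higher than the pan.
- plain_bush: bystander: a plain brass bush without a step, 32 mm across and 19 mm tall, standing on the bench; origin at the centre of its underside. To be left alone.
- brass_weight: bystander: a brass weight with a knob on top, 38 mm across and 57 mm tall, standing on the bench; origin at the centre of its underside. To be left alone.
Mind the look-alikes: they are no part of the job. Leave any blue look-alike of the part that bears bush_mid alone.

How it is judged:
At the end, for the whole second after the job is handed in: The stepped bush stands still and upright (within about 6 degrees) on its foot on the scale's pan, its axis within 15 mm of the pan's centre, so that no edge overhangs (horizontal distance between bush_mid and pan_top below 0.015 m and z of bush_mid in the frame of pan_top between 0.012 and 0.02 m and angle between bush_mid's own z axis and vertical below 0.1 rad and linear speed of stepped_bush below 0.02 m/s); the robot touches nothing.
It fails at once if the plain brass bush is shifted by more than 30 mm (distance of plain_bush from where it was at the start of the episode above 0.03 m).
It fails at once if the brass weight is shifted by more than 30 mm (distance of brass_weight from where it was at the start of the episode above 0.03 m).
It fails at once if the stepped bush is dropped (falls free by more than about 2 cm) (contact force between stepped_bush and the fingers below 0.02 N and linear speed of stepped_bush above 0.65 m/s).
It also fails if it takes over 35 s, if anything falls off the work surface, if the arm or the gripper's body presses on something with over 40 N, if the wrist force passes 120 N, or if a joint passes its speed limit or range.

## Robot

A 6-joint arm with a two-finger parallel gripper is mounted at the origin on a cart in front of the work surface, level with it; the furniture and walls round the work are solid. World frame = base frame: x ahead of the robot, y to its left, z up, the work surface at z = 0. Lengths are in m, angles in rad, forces in N, time in s.
With the tool pointing down it reaches from about 0.425 to 0.95 m from the base axis. Payload 3.5 kg.
Tool frame: the origin (TCP) lies between the finger pads; the fingertips stand 19 mm ahead of it and the grasp point (between the pads) is the TCP (ctrl.nose_length is the distance from the TCP to the fingertips, in m); z points along the fingers, y is the line along which they close (so a half turn about z gives the same grasp; the last joint's range is limited). The gripper opens to 85 mm and grips with 20 to 120 N. Pads are 22 mm wide; open, the fingers measure 114 mm over their backs; the gripper's body (76 mm by 85 mm) begins 54 mm behind the grasp point. The pads swing forward as they close: fully open they stand 13 mm farther back than shut.
Start: joints at [-1.253, 0.286, 1.577, -0, 1.279, -0.15], TCP at [0.304, -0.602, 0.25] pointing down, gripper open.
Joint ranges: [-2.77, 2.77], [-0.9, 2.22], [0.21, 2.48], [-1.53, 4.67], [0.24, 2.81], [-2.84, 2.84]. Speed limits (rad/s): [2.79, 2.79, 3.14, 3.14, 3.14, 3.14].

## Interface

Orientations are given as a unit quaternion [x, y, z, w].
In Python, from plant import ctrl gives the robot as it stands.
- The arm moves only by the tool apply_moves, never from a script. Its argument "series" is a list of rows, each a list of 6 numbers: the shift along the world's x, y, z scaled (see below), then the turn, a rotation vector about the world's x, y, z scaled (see below). A call has 1 to 20 rows; each row is the pose to reach, as a shift and turn from the pose commanded when the call began; what a row does not reach only later rows make up. The controller multiplies each number of a shift by 0.8 m and each number of a turn by 45 degrees. A row lasts 1/8 s, in which the tool goes at most 62.5 mm and 10.7 degrees, less where a joint would pass 70% of its speed; a pose out of reach is approached as far as the arm can. A call with a number of a shift or a turn outside -1 to 1 is refused whole. A call with a gripper value outside its range is refused whole. "jaw" is the opening, from 0 (shut) to 1 (fully open), set as the call begins (left out, the last holds). The fingers move at their own pace and stop on an object; "squeeze" is the grip in N (left out, the last holds). Time passes only in rows, so rows that repeat a pose let the fingers close. It gives the time, the measured TCP pose, the force, the opening and the grip force at its end, in the units of the state.
- ctrl.get_state(): the state, without advancing time (a new reading comes with each control period).
- ctrl.read_camera(name): name is "scene" or "top"; returns the picture (384x512x3 uint8, red, green, blue); there is no depth.
- ctrl.get_calibration(name): a dict with "fx", "fy", "cx", "cy" (pixels), "dist_coeffs" ([k1, k2, p1, p2, k3] as OpenCV has them; the pictures are not rectified), "xyz" and "orientation" of the camera in the world. Camera axes: x right, y up, looking along -z (the intrinsics and any distortion apply to the point x, -y, -z); pixel columns grow to the right and rows downward; lengths in m; the calibration is good to about 2 mm. A picture is of the moment at which its call begins. get_calibration takes no time and is no camera call.
- ctrl.sign_off(): hands the job in; it is judged then, once.
Trained networks look in the newest picture that a camera, given by its name, has taken for a name from the list of things; names that differ only in an ending like _2 or _b are one class to them, and where a whole thing is asked for, a point or a joint stands for the part that bears it (a point fixed in the world has none). Each returns a list of dicts, best first, with "p" (0 to 1); they miss things now and then, are a little off and sometimes report something else, mostly with a low value. They report only what shows in the picture. A call takes as long as a camera call. They do not tell look-alikes from the thing itself.
- ctrl.boxes_of(thing, camera): "xy" ([column, row] as shares, 0 to 1, of the picture: columns of its width, rows of its height, amid what is visible of it).
- ctrl.silhouettes(thing, camera): "pixels" (384x512 bool, what is visible of it) and "xy" ([column, row] as shares, 0 to 1, of the picture: columns of its width, rows of its height, amid what is visible of it).
The state is a dict: "time": time; "qpos": joint angles; "dq": joint speeds; "joint_efforts": joint torques, N m; "eef_pos": TCP position; "tcp_rot": TCP orientation; "contact_force": force on the tool from outside, world axes, zero at the start; "wrist_torque": the same for the moment, N m; "opening": opening from 0.0 (shut) to 1.0 (fully open); "finger_force": force on a finger pad.
Only numpy, scipy, OpenCV 4.12 (cv2) and the standard library are available. Lean on these libraries where they do the work, as an engineer would, in place of code of your own. Each camera call takes 0.05 s, during which the arm holds its last target. There are 200 camera calls.

## Working session

There is one attempt and no reset: what is moved stays moved. The work goes in short steps, Python scripts to look and compute and a tool call to move; the robot and the scene stay as the last step left them, time stands still between calls to the robot, and variables do not carry over. Pictures are saved under pics/ and viewed, at most 10 in all, crops included, and the job is handed in when it is done.

Besides the shell and the picture viewer there is one more tool, called after ">>>" in YAML: its name, and indented under it one key for each argument. apply_moves: Moves the arm, as the interface text tells. Shifts and turns lie within -1 to 1; 1 stands for 0.8 m of shift or 45 degrees of turn. Its arguments: {"type":"object","properties":{"series":{"type":"array"},"jaw":{"type":"number"},"squeeze":{"type":"number"}},"required":["series"]}

```bash
mkdir -p pics
cat > h.py <<'E'
import numpy as np, cv2
from scipy.spatial.transform import Rotation as R
from plant import ctrl
def ray(cam,uv):
    c=ctrl.get_calibration(cam)
    K=np.array([[c['fx'],0,c['cx']],[0,c['fy'],c['cy']],[0,0,1]],float)
    p=cv2.undistortPoints(np.array([[uv]],float),K,np.array(c['dist_coeffs'],float))[0,0]
    return np.array(c['xyz']),R.from_quat(c['orientation']).apply([p[0],-p[1],-1])
def at_z(cam,uv,z):
    o,d=ray(cam,uv); return o+d*(z-o[2])/d[2]
E
python3 - <<'E'
from h import *
for cam in('top','scene'):
    im=ctrl.read_camera(cam); cv2.imwrite(f'pics/{cam}0.png',im[:,:,::-1])
    print(cam,ctrl.get_calibration(cam)['xyz'])
    for t,z in(('bush_mid',.016),('pan_top',.052),('plain_bush',.01),('brass_weight',.028)):
        for d in ctrl.boxes_of(t,cam)[:4]:
            uv=np.array(d['xy'])*[512,384]; print(t,round(d['p'],2),uv.round(1),at_z(cam,uv,z).round(3))
s=ctrl.get_state();print(s['time'],s['eef_pos'],s['tcp_rot'],s['opening'],ctrl.nose_length)
E
```

```text
top [0.43807832 0.01617378 1.10225331]
bush_mid 0.57 [149.3 243.4] [0.382 0.238 0.016]
bush_mid 0.55 [135.1 212.1] [0.459 0.273 0.016]
pan_top 0.77 [360.8 165.5] [ 0.563 -0.281  0.052]
plain_bush 0.63 [217.  149.2] [0.614 0.069 0.01 ]
brass_weight 0.6 [239.2 209. ] [0.463 0.016 0.028]
scene [0.15968315 0.6166896  0.74286329]
bush_mid 0.88 [210.4 308.6] [0.454 0.277 0.016]
bush_mid 0.63 [252.7 317.2] [0.376 0.252 0.016]
pan_top 0.62 [299.4 134.9] [ 0.532 -0.258  0.052]
plain_bush 0.45 [203.4 216.9] [0.606 0.084 0.01 ]
brass_weight 0.64 [272.1 221.1] [0.456 0.031 0.028]
brass_weight 0.47 [212.1 306.8] [0.448 0.278 0.028]
0.5 [ 0.30437861 -0.60243894  0.25027866] [ 9.72772949e-01  2.31760196e-01 -7.46274513e-06 -4.00530058e-05] 1.0030305768364345 0.019
```

View pics/top0.png

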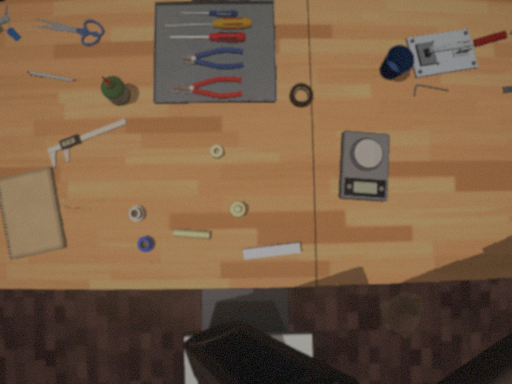

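View pics/scene0.png

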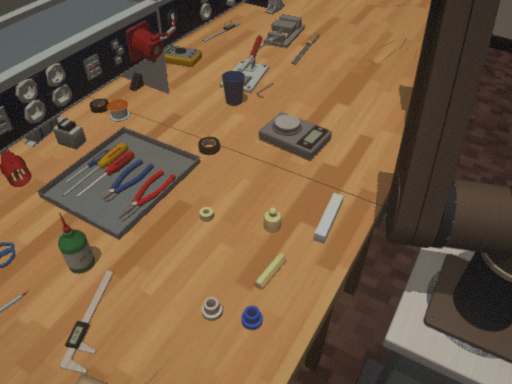

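The steel bush is at top (136,213) and scene (211,308), with the blue look-alike beside it at top (146,243). The pan is at top (368,153), scene (288,124). The pan_top boxes are centred on the whole scale, so I'll measure the discs themselves.

Run:
```python
from h import *
a=cv2.imread('pics/top0.png');b=cv2.imread('pics/scene0.png')
f=lambda im,x,y,w,h,k:cv2.resize(im[y:y+h,x:x+w],None,fx=k,fy=k,interpolation=cv2.INTER_CUBIC)
o=np.vstack([np.hstack([f(a,116,193,40,30,10),f(a,348,138,40,30,10)]),np.hstack([f(b,190,293,40,30,10),f(b,268,109,40,30,10)])])
cv2.imwrite('pics/crop.png',o)
for cam in('top','scene'):
    for t,z in(('bush_mid',.016),('pan_top',.052)):
        for d in ctrl.silhouettes(t,cam)[:2]:
            m=d['pixels'];v,u=np.nonzero(m);print(cam,t,d['p'],u.min(),u.max(),v.min(),v.max(),u.mean().round(1),v.mean().round(1),m.sum(),at_z(cam,(u.mean(),v.mean()),z).round(4))
```

```text
top bush_mid 0.72 137 153 235 251 145.3 243.2 225 [0.3825 0.2477 0.016 ]
top bush_mid 0.66 129 145 206 220 136.7 212.9 197 [0.4573 0.2689 0.016 ]
top pan_top 0.61 339 389 131 200 363.6 165.7 3294 [ 0.562  -0.2882  0.052 ]
scene bush_mid 0.82 201 222 297 320 211.6 309.1 418 [0.4512 0.2767 0.016 ]
scene bush_mid 0.67 242 262 305 329 252.1 317.4 415 [0.3764 0.2529 0.016 ]
scene pan_top 0.71 257 331 113 158 295.0 134.8 2019 [ 0.5427 -0.2522  0.052 ]
```

View pics/crop.png

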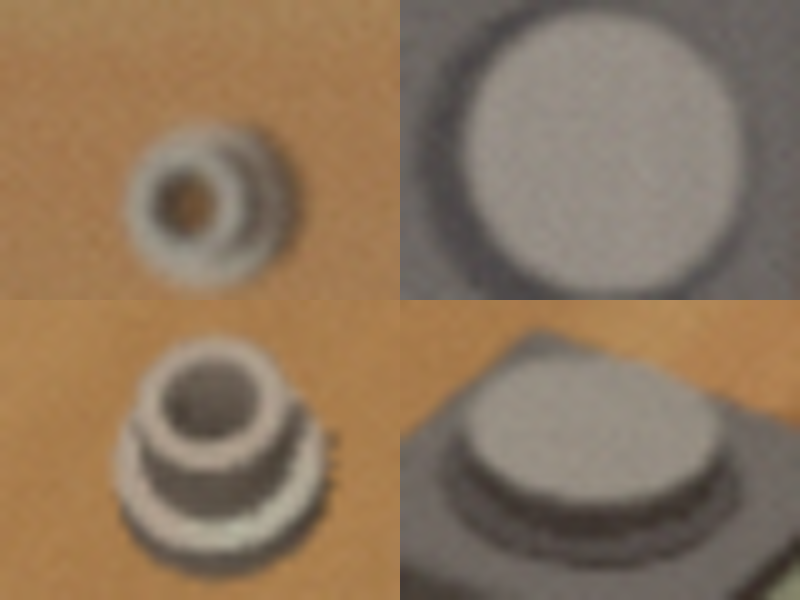

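The crop shows the neck's top ring at top (134.3,212.4) and scene (210.8,303.0). The pan disc is at top (367.9,152.7) and scene (287.0,121.4).

Run:
```python
from h import *
for n,z,t,s in(('neck',.032,(134.25,212.35),(210.75,302.95)),('pan',.052,(367.9,152.65),(286.95,121.35))):
    print(n,at_z('top',t,z).round(4),at_z('scene',s,z).round(4))
print('flange',at_z('top',(135.9,213),.015).round(4))
```

```text
neck [0.4584 0.2712 0.032 ] [0.4537 0.274  0.032 ]
pan [ 0.5939 -0.3002  0.052 ] [ 0.5896 -0.2966  0.052 ]
flange [0.4571 0.2711 0.015 ]
```

>>> apply_moves:
  series:
    - [0.25, 0.565, 0, 0, 0, 0]
    - [0.25, 0.565, 0, 0, 0, 0]
    - [0.25, 0.565, 0, 0, 0, 0]
    - [0.25, 0.565, 0, 0, 0, 0]
    - [0.25, 0.565, 0, 0, 0, 0]
    - [0.25, 0.565, 0, 0, 0, 0]
    - [0.25, 0.565, 0, 0, 0, 0]
    - [0.25, 0.565, 0, 0, 0, 0]
    - [0.25, 0.565, 0, 0, 0, 0]
    - [0.25, 0.565, 0, 0, 0, 0]
  jaw: 1
  squeeze: 40

```text
time: 1.95
eef_pos: [0.5043, -0.1507, 0.2504]
tcp_rot: [0.973, 0.232, -0.0, 0.0]
contact_force: [-0.8, -0.9, -0.0]
opening: 0.995
finger_force: 0.0
```

>>> apply_moves:
  series:
    - [-0.06, 0.528, -0.1625, 0, 0, 0]
    - [-0.06, 0.528, -0.1625, 0, 0, 0]
    - [-0.06, 0.528, -0.1625, 0, 0, 0]
    - [-0.06, 0.528, -0.1625, 0, 0, 0]
    - [-0.06, 0.528, -0.1625, 0, 0, 0]
    - [-0.06, 0.528, -0.1625, 0, 0, 0]
    - [-0.06, 0.528, -0.1625, 0, 0, 0]
    - [-0.06, 0.528, -0.1625, 0, 0, 0]
    - [-0.06, 0.528, -0.1625, 0, 0, 0]
    - [-0.06, 0.528, -0.1625, 0, 0, 0]
    - [-0.06, 0.528, -0.1625, 0, 0, 0]
    - [-0.06, 0.528, -0.1625, 0, 0, 0]
  jaw: 0.7

```text
time: 3.45
eef_pos: [0.4569, 0.2711, 0.1208]
tcp_rot: [0.973, 0.231, 0.0, 0.0]
contact_force: [-0.6, 0.0, -0.4]
opening: 0.698
finger_force: 0.0
```

Run:
```python
from h import *
b=ctrl.read_camera('scene')[:,:,::-1];cv2.imwrite('pics/s1.png',cv2.resize(b[200:350,130:330],None,fx=4,fy=4,interpolation=cv2.INTER_CUBIC))
s=ctrl.get_state();print(s['time'],s['eef_pos'],s['qpos'],s['opening'])
```

```text
3.5 [0.45676866 0.27132928 0.12066532] [ 3.44938181e-01  1.19089704e-01  2.02790964e+00 -2.10842519e-05
  9.93989025e-01  1.44915031e+00] 0.705753442408369
```

View pics/s1.png

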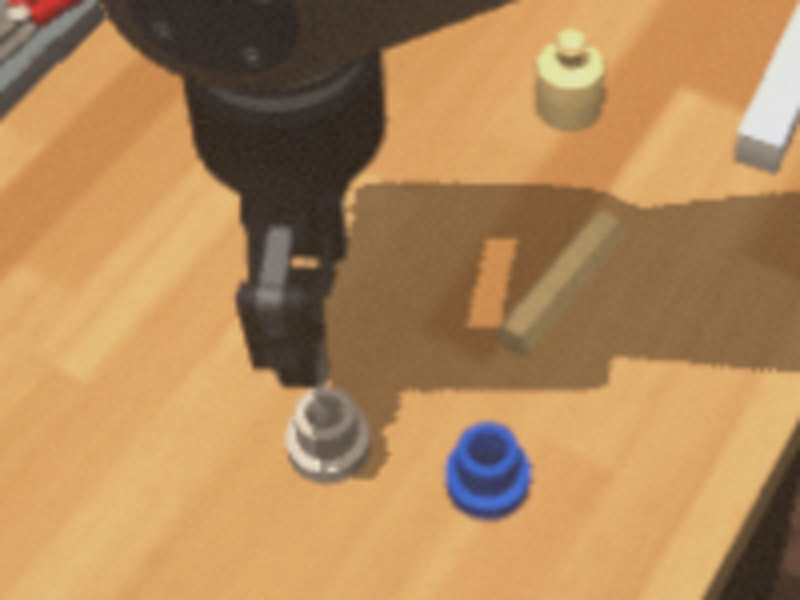

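The fingers hang above the grey bush at crop (328,430), and the blue one stands clear at (488,470). I'll descend and close.

>>> apply_moves:
  series:
    - [0, 0, -0.04, 0, 0, 0]
    - [0, 0, -0.07, 0, 0, 0]
    - [0, 0, -0.09, 0, 0, 0]
    - [0, 0, -0.1, 0, 0, 0]
    - [0, 0, -0.104, 0, 0, 0]
    - [0, 0, -0.104, 0, 0, 0]
    - [0, 0, -0.104, 0, 0, 0]

```text
time: 4.38
eef_pos: [0.457, 0.2722, 0.0379]
tcp_rot: [0.973, 0.232, 0.001, -0.0]
contact_force: [-0.1, 0.2, -0.4]
opening: 0.705
finger_force: 0.0
```

>>> apply_moves:
  series:
    - [0, 0, 0, 0, 0, 0]
    - [0, 0, 0, 0, 0, 0]
    - [0, 0, 0, 0, 0, 0]
    - [0, 0, 0, 0, 0, 0]
    - [0, 0, 0, 0, 0, 0]
    - [0, 0, 0, 0, 0, 0]
    - [0, 0, 0, 0, 0, 0]
    - [0, 0, 0, 0, 0, 0]
  jaw: 0
  squeeze: 40

```text
time: 5.38
eef_pos: [0.4569, 0.2721, 0.0378]
tcp_rot: [0.973, 0.232, 0.0, -0.0]
contact_force: [-1.1, 0.0, 5.3]
opening: 0.313
finger_force: 40.0
```

>>> apply_moves:
  series:
    - [0, 0, 0.02, 0, 0, 0]
    - [0, 0, 0.06, 0, 0, 0]
    - [0, 0, 0.12, 0, 0, 0]
    - [0, 0, 0.17, 0, 0, 0]
    - [0, 0, 0.2, 0, 0, 0]
    - [0, 0, 0.2, 0, 0, 0]
    - [0, 0, 0.2, 0, 0, 0]
    - [0, 0, 0.2, 0, 0, 0]

```text
time: 6.38
eef_pos: [0.4553, 0.2715, 0.195]
tcp_rot: [0.973, 0.232, -0.002, 0.0]
contact_force: [0.1, -0.1, -0.7]
opening: 0.313
finger_force: 39.8
```

Run:
```python
from h import *
b=ctrl.read_camera('scene')[:,:,::-1];cv2.imwrite('pics/s2.png',cv2.resize(b[150:350,130:330],None,fx=3,fy=3,interpolation=cv2.INTER_CUBIC))
s=ctrl.get_state();print(s['time'],s['eef_pos'],s['opening'],s['finger_force'],s['contact_force'])
```

```text
6.425 [0.45546877 0.27155786 0.19521527] 0.31626099729223844 39.8160672857739 [ 0.00618728 -0.39824929 -1.197662  ]
```

View pics/s2.png

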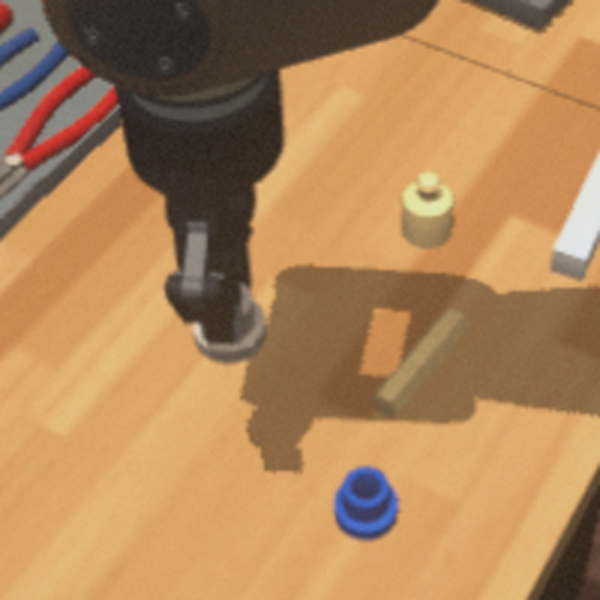

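The bush is held upright. The relative shift to the pan is (0.1357, -0.571) m by both cameras.

>>> apply_moves:
  series:
    - [0.008, -0.03, 0, 0, 0, 0]
    - [0.02, -0.085, 0, 0, 0, 0]
    - [0.036, -0.15, 0, 0, 0, 0]
    - [0.052, -0.22, 0, 0, 0, 0]
    - [0.069, -0.29, 0, 0, 0, 0]
    - [0.086, -0.36, 0, 0, 0, 0]
    - [0.102, -0.43, 0, 0, 0, 0]
    - [0.119, -0.5, 0, 0, 0, 0]
    - [0.136, -0.57, 0, 0, 0, 0]
    - [0.15, -0.63, 0, 0, 0, 0]
    - [0.16, -0.675, 0, 0, 0, 0]
    - [0.167, -0.703, 0, 0, 0, 0]
    - [0.1696, -0.7138, 0, 0, 0, 0]
    - [0.1696, -0.7138, 0, 0, 0, 0]
    - [0.1696, -0.7138, 0, 0, 0, 0]
    - [0.1696, -0.7138, 0, 0, 0, 0]

```text
time: 8.43
eef_pos: [0.5921, -0.298, 0.1972]
tcp_rot: [0.973, 0.232, -0.0, -0.0]
contact_force: [-0.3, -0.9, -0.4]
opening: 0.314
finger_force: 39.9
```

>>> apply_moves:
  series:
    - [0, 0, -0.02, 0, 0, 0]
    - [0, 0, -0.05, 0, 0, 0]
    - [0, 0, -0.08, 0, 0, 0]
    - [0, 0, -0.1, 0, 0, 0]
    - [0, 0, -0.11, 0, 0, 0]
    - [0, 0, -0.11, 0, 0, 0]
    - [0, 0, -0.11, 0, 0, 0]
    - [0, 0, -0.11, 0, 0, 0]

```text
time: 9.43
eef_pos: [0.5927, -0.2995, 0.1104]
tcp_rot: [0.973, 0.232, 0.001, 0.001]
contact_force: [-0.6, 0.0, -1.4]
opening: 0.317
finger_force: 39.9
```

Run:
```python
from h import *
f=lambda im,x,y,w,h,k:cv2.resize(im[y:y+h,x:x+w],None,fx=k,fy=k,interpolation=cv2.INTER_CUBIC)
a=ctrl.read_camera('top')[:,:,::-1];b=ctrl.read_camera('scene')[:,:,::-1]
cv2.imwrite('pics/s3.png',np.hstack([f(b,260,80,66,100,6),f(a,320,120,66,100,6)]))
s=ctrl.get_state();print(s['time'],s['eef_pos'],s['opening'],s['finger_force'],s['contact_force'])
```

```text
9.525 [ 0.5924224  -0.29934178  0.10996264] 0.3157634727504042 39.85529942470748 [ 0.57022785 -0.48662785 -0.96805255]
```

View pics/s3.png

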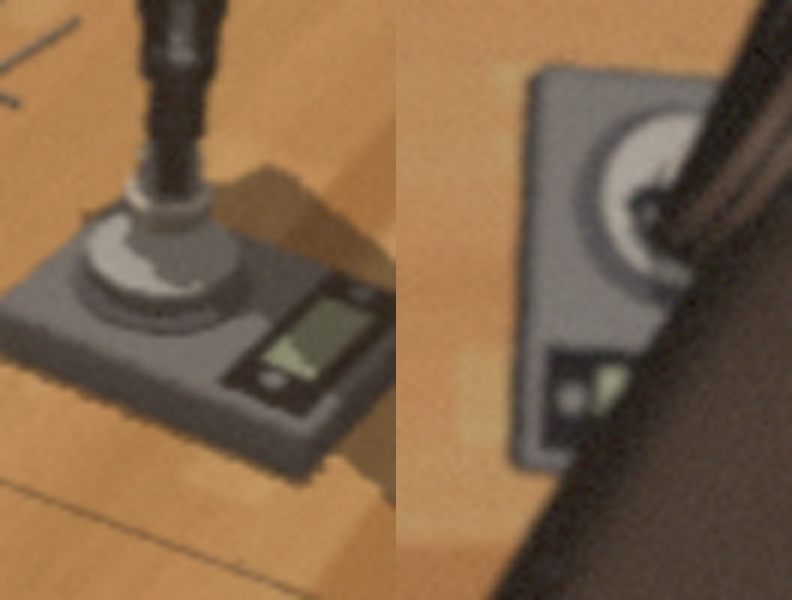

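The bush hangs about 20 mm above the pan and is centred to within ~3 mm (scene crop: foot x≈168, pan x≈162). I'll lower it slowly.

>>> apply_moves:
  series:
    - [0, 0, -0.006, 0, 0, 0]
    - [0, 0, -0.012, 0, 0, 0]
    - [0, 0, -0.017, 0, 0, 0]
    - [0, 0, -0.02, 0, 0, 0]
    - [0, 0, -0.022, 0, 0, 0]
    - [0, 0, -0.023, 0, 0, 0]
    - [0, 0, -0.024, 0, 0, 0]
    - [0, 0, -0.024, 0, 0, 0]
    - [0, 0, -0.024, 0, 0, 0]

```text
time: 10.65
eef_pos: [0.5921, -0.2991, 0.0901]
tcp_rot: [0.973, 0.232, 0.0, 0.0]
contact_force: [-0.4, -0.0, -0.9]
opening: 0.317
finger_force: 39.9
```

>>> apply_moves:
  series:
    - [0, 0, -0.001, 0, 0, 0]
    - [0, 0, -0.002, 0, 0, 0]
    - [0, 0, -0.002, 0, 0, 0]
    - [0, 0, -0.002, 0, 0, 0]

```text
time: 11.15
eef_pos: [0.5922, -0.2992, 0.0898]
tcp_rot: [0.973, 0.232, -0.0, 0.0]
contact_force: [-2.8, 1.2, 5.5]
opening: 0.314
finger_force: 40.5
```

Contact shows at 5.5 N, so I'll release and rise.

>>> apply_moves:
  series:
    - [0, 0, 0, 0, 0, 0]
    - [0, 0, 0, 0, 0, 0]
    - [0, 0, 0, 0, 0, 0]
    - [0, 0, 0, 0, 0, 0]
    - [0, 0, 0, 0, 0, 0]
    - [0, 0, 0, 0, 0, 0]
  jaw: 0.7

```text
time: 11.9
eef_pos: [0.5921, -0.2991, 0.0883]
tcp_rot: [0.973, 0.232, -0.0, -0.0]
contact_force: [-0.2, -0.5, 0.2]
opening: 0.699
finger_force: 0.0
```

>>> apply_moves:
  series:
    - [0, 0, 0.01, 0, 0, 0]
    - [0, 0, 0.03, 0, 0, 0]
    - [0, 0, 0.08, 0, 0, 0]
    - [0, 0, 0.14, 0, 0, 0]
    - [0, 0, 0.2, 0, 0, 0]
    - [0, -0.1, 0.2, 0, 0, 0]
    - [0, -0.2, 0.2, 0, 0, 0]
    - [0, -0.25, 0.2, 0, 0, 0]
    - [0, -0.25, 0.2, 0, 0, 0]
    - [0, -0.25, 0.2, 0, 0, 0]

```text
time: 13.15
eef_pos: [0.5918, -0.4997, 0.2489]
tcp_rot: [0.973, 0.231, 0.0, 0.0]
contact_force: [0.4, 0.6, 0.1]
opening: 0.699
finger_force: 0.0
```

Run:
```python
from h import *
f=lambda im,x,y,w,h,k:cv2.resize(im[y:y+h,x:x+w],None,fx=k,fy=k,interpolation=cv2.INTER_CUBIC)
a=ctrl.read_camera('top')[:,:,::-1];b=ctrl.read_camera('scene')[:,:,::-1]
cv2.imwrite('pics/s4.png',np.hstack([f(b,258,90,60,60,6.5),f(a,338,122,60,60,6.5)]))
s=ctrl.get_state();print(s['time'],s['eef_pos'],s['opening'],s['finger_force'],s['contact_force'])
```

```text
13.25 [ 0.59252619 -0.49772622  0.24905231] 0.6981161809692462 0.0 [ 0.47149706  0.31074021 -0.48570623]
```

View pics/s4.png

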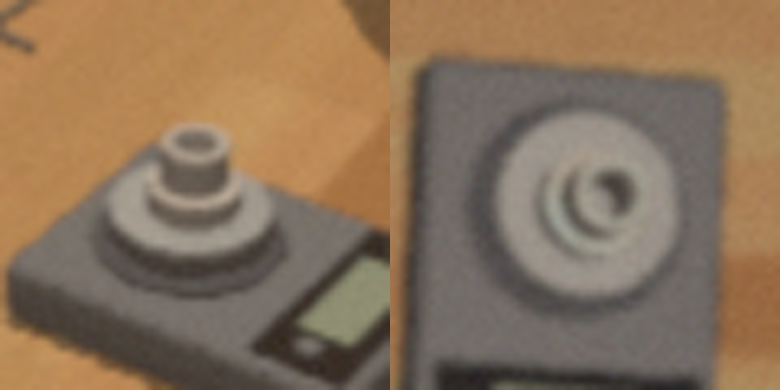

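The bush stands upright on the pan. In the top crop its foot is centred near (591,203) and the pan at (588,203), so it sits well within the tolerance.

```bash
python3 -c "from plant import ctrl; print(ctrl.sign_off())"
```

```text
the job is handed in; nothing more can be done
None
```

The stepped steel bush stands upright and released on the scale's pan, within a few millimetres of its centre by the last pictures, and the job is handed in at about 13 s; the sign-off gave no verdict.

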